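# Weigh the bean caddy on the hook scale

### The job

Pick up the lidded bean caddy by its wooden grip, hang it by its bail in the dip of the spring scale's hook, and ease it down slowly until the scale carries its whole weight before you let go, so that the pointer never jerks, drops or springs back and is never pulled down to its stop. Leave the caddy hanging still and upright on the hook, and leave everything else on the counter where it stands.

Things in the scene. Friction and masses are not known exactly. Their poses are not given: they have to be found in the camera images.
- caddy_grip (a point): centre of the wooden grip block on top of the bean caddy, a lidded steel tin. Block 16 (caddy x) x 30 (caddy y) x 46 high, centre 183 mm above the tin's underside; pinch it from above across its 16 mm. Axes: z up. The caddy is the same after a half turn. Mass 0.27 to 0.83 kg, not known beforehand.
- caddy_center (a point): middle of the caddy, half-way up (103 mm above its underside). Tin 94 dia, lid top 84 mm up. Rigid bail, an 8 mm bar in the caddy's xz plane: uprights at x = +-48 up to 122, then sloping up to a central peak. The opening over the lid is 62 high in the middle and is threaded along caddy y, from either side.
- bail_peak (a point): underside of the bail's peak, 146 mm above the tin's underside, 37 mm below the grip's centre: this is what rests on the hook. A neck joins the peak to the grip block, whose underside is 14 mm above this point. Caddy axes.
- hook_seat (a point): bottom of the dip in the scale's hook, on top of its 10 mm steel bar: the bail rests here, the caddy's x along this frame's x (either way round), the bar through the bail. Moves down with the hook; 250 mm above the counter when empty. z up; the hook points along -y. The scale's white column (44 x 50, 338 high) begins 130 mm along +y; the bar from it has its top 15 above the seat.
- hook_tip (a point): top of the hook's free, upturned end: 29 mm beyond the seat along -y and 19 above it. The dip is flat for 16 mm along y; the bar's underside is 10 below the seat. Same axes as the seat; the bail goes on over this end.
- carriage (a joint): how far the hook and pointer have sunk, in m: 0 empty, bottom stop at 0.070. The spring begins to give at about 0.16 N and takes 150 N per m; hung freely, the caddy sinks it 17 to 53 mm, depending on its mass. Lightly damped, so it bounces if let go early or late.
- pitcher: bystander: steel milk pitcher, 84 dia x 105 high, side handle; origin under its centre
- cups: bystander: stack of paper cups, 80 dia x 111 high; origin under its centre
- tamper: bystander: coffee tamper standing on its foot, 58 dia x 82 high; origin under its centre
- espresso_cup: bystander: white espresso cup, 68 dia x 55 high; origin under its centre
- syrup: bystander: tall amber syrup bottle, 66 dia x 210 high; origin under its centre
- jar: bystander: glass jar with a steel cap, 76 dia x 100 high; origin under its centre
- portafilter: bystander: portafilter lying on the counter: steel basket 68 dia x 30 high, black handle 170 long towards its -x; origin under the basket
Things that resemble listed ones, but are neither listed nor needed, are in the scene too. Leave any red or turquoise look-alike of the part that bears caddy_grip alone.

How it is judged:
By the outcome, as a careful person would: the job done as asked, in the order asked, and still so for the second after the job is handed in, with the robot touching nothing.
It also fails if it takes over 64 s, if anything falls off the work surface, if the arm or the gripper's body presses on something with over 40 N, if the wrist force passes 120 N, or if a joint passes its speed limit or range.

### The arm

A 7-joint arm with a two-finger parallel gripper is mounted at the origin on the work surface. World frame = base frame: x ahead of the robot, y to its left, z up, the work surface at z = 0. Lengths are in m, angles in rad, forces in N, time in s.
With the tool pointing down it reaches from about 0.425 to 0.875 m from the base axis. Payload 4.7 kg.
Tool frame: the origin (TCP) lies at the centre of the arm's flange, where the gripper is bolted on; the fingertips stand 182 mm ahead of it and the grasp point (between the pads) lies ahead of it (ctrl.hold_point_z is the z of the grasp point in the tool frame, in m); z points along the fingers, y is the direction in which the jaws open and shut (so a half turn about z gives the same grasp; the last joint's range is limited). The gripper opens to 87 mm and grips with 3 to 60 N. Pads are 19 mm wide; open, the fingers measure 117 mm over their backs; the gripper's body (75 mm by 190 mm) begins 51 mm behind the grasp point.
Start: joints at [1.18, 0.321, -0.07, 1.45, 0.023, 1.371, -0.057], TCP at [0.256, -0.597, 0.405] pointing down, gripper open.
Joint ranges: [-2.86, 2.86], [-0.3, 2.09], [-1.38, 1.24], [0.06, 2.45], [-1.56, 4.7], [0.09, 2.05], [-2.69, 2.69]. Speed limits (rad/s): [2.57, 2.57, 3.14, 3.14, 3.14, 3.14, 3.14].

### API

Orientations are given as a rotation vector (axis times angle).
In Python, from bench import get_state, imaging, workorder, ctrl gives the robot as it stands.
- The arm moves only by the tool step_arm, never from a script. Its argument "increments" is a list of rows, each an object of numbers: "claw": the opening, from 0 (shut) to 1 (fully open); "tx", "ty", "tz": the shift along the tool's x, y, z in m; "spin": the turn about the tool's z in degrees. A call has 1 to 8 rows; each row is the pose to reach, as a shift and turn from the pose commanded when the call began, along the tool's axes at that moment; what a row does not reach only later rows make up. A row lasts 1/12 s, in which the tool goes at most 41.7 mm and 7.16 degrees, less where a joint would pass 70% of its speed; a pose out of reach is approached as far as the arm can. A call with a gripper value outside its range is refused whole. The fingers move at their own pace and stop on an object; "force" is the grip in N (left out, the last holds). Time passes only in rows, so rows that repeat a pose let the fingers close. It gives the time, the measured TCP pose, the force and the opening at its end, in the units of the state.
- get_state(): the state, without advancing time (a new reading comes with each control period).
- imaging.get_image(name): name is "scene" or "top" or "wrist"; returns the picture (400x640x3 uint8, blue, green, red); there is no depth.
- imaging.camera_params(name): a dict with "intrinsics" (3x3 intrinsics, pixels), "distortion" ([k1, k2, p1, p2, k3] as OpenCV has them; the pictures are not rectified), "camera_from_world" (4x4, takes a point from world to camera coordinates). Camera axes: x right, y down, z forward; pixel columns grow to the right and rows downward; lengths in m; the calibration is good to about 2 mm. A picture is of the moment at which its call begins: read the wrist's pose just before it. camera_params takes no time and is no camera call; for the wrist camera it gives the pose at the moment of the call.
- workorder.close_job(): hands the job in, once; it reports no verdict.
The state is a dict: "time": time; "joint_positions": joint angles; "qd": joint speeds; "joint_torque": joint torques, N m; "position": TCP position; "tool_rot": TCP orientation; "ft_force": force on the tool from outside, world axes, zero at the start; "torque": the same for the moment, N m; "grip_width": opening from 0.0 (shut) to 1.0 (fully open).
Only numpy, scipy, OpenCV 4.12 (cv2) and the standard library are available. Lean on these libraries where they do the work, as an engineer would, in place of code of your own. Each camera call takes 0.05 s, during which the arm holds its last target. There are 200 camera calls.

## Working session

There is one attempt and no reset: what is moved stays moved. The work goes in short steps, Python scripts to look and compute and a tool call to move; the robot and the scene stay as the last step left them, time stands still between calls to the robot, and variables do not carry over. Pictures are saved under pics/ and viewed, on a budget of 10 in all, crops included, one or two more only if the job needs it, and the job is handed in when it is done.

Besides the shell and the picture viewer there is one more tool, called after "Request:" by a JSON object that holds its "op" and its "data". step_arm: Moves the arm, as the interface text tells. Its arguments: {"type":"object","properties":{"increments":{"type":"array"},"force":{"type":"number"}},"required":["increments"]}

```bash
mkdir -p pics; ls; python3 - <<'E'
from bench import get_state, imaging, workorder, ctrl
import cv2
s=get_state();print(s, ctrl.hold_point_z)
for n in("scene","top"):
    cv2.imwrite(f"pics/{n}0.png",imaging.get_image(n)); p=imaging.camera_params(n);print(n,p)
E
```

```text
pics
{'time': 0.0, 'joint_positions': array([ 1.18009262,  0.32182429, -0.07007035,  1.45171905,  0.02259845,
        1.37078742, -0.05691756]), 'qd': array([-1.92494001e-04,  2.90553143e-05,  3.70033022e-04,  7.77211509e-04,
        6.60955116e-04,  6.48754317e-04,  1.30747412e-03]), 'joint_torque': array([-4.76111964e-04, -4.91282523e+01, -4.04182160e-01, -3.12532461e+01,
       -6.39740657e-02,  4.36851103e-02,  1.84841238e-04]), 'position': array([ 0.25587258, -0.59728325,  0.4036381 ]), 'tool_rot': array([-3.07561232e+00, -6.31152004e-01,  7.73828635e-04]), 'ft_force': array([-0.12609734, -0.39958049, -0.37193159]), 'torque': array([ 0.01550406,  0.04037425, -0.01393047]), 'grip_width': 0.9999105688576474} 0.1635
scene {'intrinsics': array([[475.8447093 ,   0.        , 323.85583012],
       [  0.        , 475.8447093 , 202.89206755],
       [  0.        ,   0.        ,   1.        ]]), 'distortion': array([0.00128446, 0.        , 0.        , 0.        , 0.        ]), 'camera_from_world': array([[ 0.83154455,  0.55537456, -0.0096314 , -0.40972996],
       [ 0.44911618, -0.68244816, -0.57667943, -0.13213211],
       [-0.32684602,  0.47520902, -0.81691375,  1.77335743],
       [ 0.        ,  0.        ,  0.        ,  1.        ]])}
top {'intrinsics': array([[418.08295044,   0.        , 321.62269112],
       [  0.        , 418.08295044, 204.5212035 ],
       [  0.        ,   0.        ,   1.        ]]), 'distortion': array([-0.09270158,  0.        ,  0.        ,  0.        ,  0.        ]), 'camera_from_world': array([[-1.36401184e-03, -9.99960649e-01,  8.76588983e-03,
        -2.99320352e-02],
       [-9.88859153e-01,  4.39777554e-05, -1.48854205e-01,
         5.18009897e-01],
       [ 1.48847962e-01, -8.87126929e-03, -9.88820300e-01,
         1.49878961e+00],
       [ 0.00000000e+00,  0.00000000e+00,  0.00000000e+00,
         1.00000000e+00]])}
```

View pics/scene0.png

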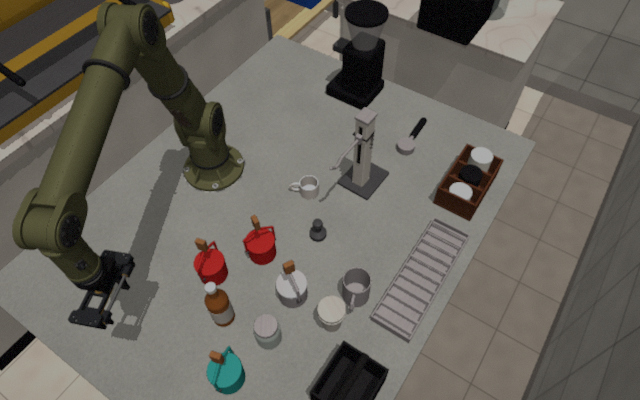

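View pics/top0.png

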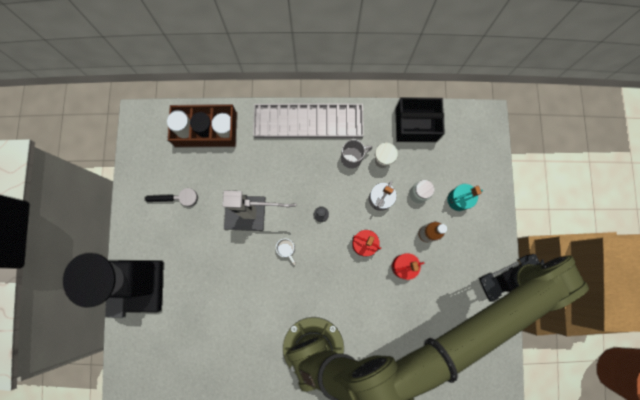

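The scene picture shows the plain steel caddy near (291,285), its grip near (290,268), and the hook running from the column at (362,150) to about (335,172). In the top picture the caddy is at (384,195), its grip at (389,188), and the hook ends near (294,205). I'll enlarge these four spots.

```bash
python3 - <<'E'
import cv2,numpy as np
s=cv2.imread("pics/scene0.png");t=cv2.imread("pics/top0.png")
c=lambda i,x,y,w,h,k:cv2.resize(i[y:y+h,x:x+w],None,fx=k,fy=k,interpolation=cv2.INTER_CUBIC)
a=c(s,260,250,66,50,6);b=c(s,320,130,66,50,6)
d=c(t,350,170,66,50,6);e=c(t,240,180,66,50,6)
cv2.imwrite("pics/m.png",np.vstack([np.hstack([a,b]),np.hstack([d,e])]))
E
```

```text
(no output)
```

View pics/m.png

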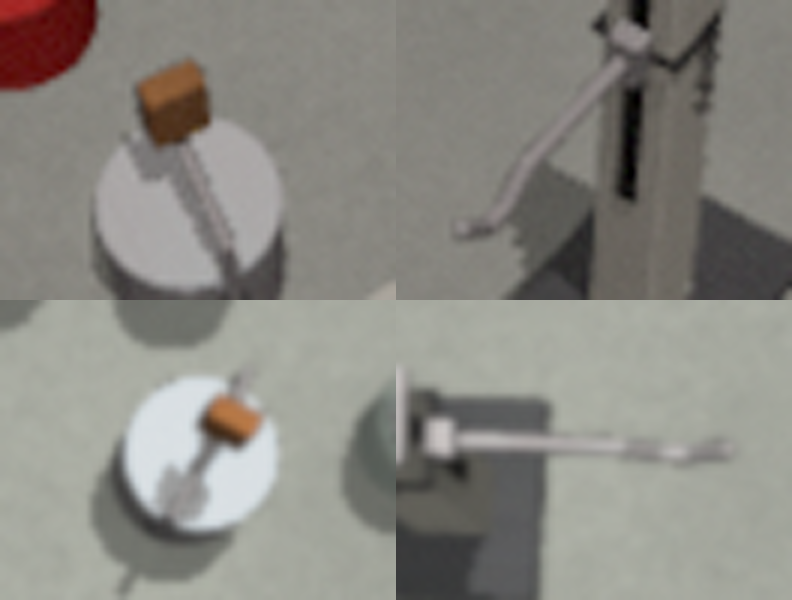

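Reading the enlargement:
- **Grip block:** centre at scene (289.2,267.2) and top (388.7,190).
- **Bail:** in the top view it runs from tile (240,370) to (170,515).
- **Hook tip:** scene (331.5,168) and top (295.7,205).

```bash
cat >h.py <<'E'
import numpy as np,cv2
from scipy.spatial.transform import Rotation as R
from bench import get_state, imaging, workorder, ctrl
def ray(P,uv):
    n=cv2.undistortPoints(np.array([[uv]],float),P["intrinsics"],P["distortion"])[0,0]
    T=P["camera_from_world"];r=T[:3,:3]
    d=r.T@np.r_[n,1];return -r.T@T[:3,3],d/np.linalg.norm(d)
def tri(obs):
    A=np.zeros((3,3));b=np.zeros(3)
    rs=[ray(*o) for o in obs]
    for c,d in rs:
        M=np.eye(3)-np.outer(d,d);A+=M;b+=M@c
    p=np.linalg.solve(A,b);return p,[np.linalg.norm(np.cross(p-c,d)) for c,d in rs]
def onz(P,uv,z):
    c,d=ray(P,uv);return c+d*(z-c[2])/d[2]
def proj(P,pts):
    T=P["camera_from_world"]
    return cv2.projectPoints(np.array(pts,float).reshape(-1,3),cv2.Rodrigues(T[:3,:3])[0],T[:3,3],P["intrinsics"],P["distortion"])[0][:,0]
E
python3 - <<'E'
from h import *
S,T=[imaging.camera_params(n) for n in("scene","top")]
print("grip",tri([(S,(289.2,267.2)),(T,(388.7,190))]))
print("tip",tri([(S,(331.5,168)),(T,(295.7,205))]))
print("root",tri([(S,(358.3,136.7)),(T,(247.5,203))]))
a,b=onz(T,(350+40,170+11.7),.11),onz(T,(350+28.3,170+35.8),.11);print("bail",a,b,np.degrees(np.arctan2(*(a-b)[1::-1])))
print("lid ctr",onz(T,(350+33.3,170+25.8),.084))
s=get_state();print(R.from_rotvec(s["tool_rot"]).as_matrix())
W=imaging.camera_params("wrist");M=W["camera_from_world"];print("wcam",-M[:3,:3].T@M[:3,3],M,W["intrinsics"])
for n,uv,z in[("redA",(366,243),.08),("redB",(407,266),.08),("turq",(464,197),.08),("syrup",(434,231),.1),("jar",(425,189),.1),("cups",(386,154),.11),("pitch",(353,153),.1),("tamper",(321,213),.05),("espr",(286,249),.05)]:print(n,onz(T,uv,z).round(3))
E
```

```text
grip (array([ 0.54626019, -0.25306069,  0.18522128]), [np.float64(0.001465705829632316), np.float64(0.0014657058296322328)])
tip (array([0.48428554, 0.05447893, 0.26392341]), [np.float64(0.002264134620849967), np.float64(0.0022641346208499744)])
root (array([0.48861882, 0.20397898, 0.26926693]), [np.float64(0.0006458998152866617), np.float64(0.0006458998152865402)])
bail [ 0.58920664 -0.27253112  0.11      ] [ 0.50273228 -0.22886049  0.11      ] -26.794343247494574
lid ctr [ 0.5428721 -0.2515079  0.084    ]
[[ 9.19175364e-01  3.93847741e-01 -7.78874619e-04]
 [ 3.93848497e-01 -9.19174075e-01  1.54314676e-03]
 [-1.08156491e-04 -1.72518109e-03 -9.99998506e-01]]
wcam [ 0.32178848 -0.56943554  0.38264776] [[ 0.39404484 -0.91908923 -0.00191072 -0.64943003]
 [-0.88683561 -0.3807609   0.2618086  -0.03162578]
 [-0.241353   -0.10146984 -0.96511792  0.38918429]
 [ 0.          0.          0.          1.        ]] [[285.54637123   0.         317.02346339]
 [  0.         285.54637123 196.21014162]
 [  0.           0.           1.        ]]
redA [ 0.374 -0.187  0.08 ]
redB [ 0.292 -0.331  0.08 ]
turq [ 0.539 -0.548  0.08 ]
syrup [ 0.414 -0.426  0.1  ]
jar [ 0.565 -0.4    0.1  ]
cups [ 0.691 -0.261  0.11 ]
pitch [ 0.697 -0.143  0.1  ]
tamper [ 0.485 -0.028  0.05 ]
espr [0.355 0.098 0.05 ]
```

Both positions match the given heights (grip 183, tip 269) and lie within reach, and the caddy's x axis points at about -27° in the world. I'll raise the tool and go above the grip, turning it +40° in the world.

Request:
{"op": "step_arm", "data": {"increments": [{"claw": 1,"tx": 0.01,"ty": -0.005,"tz": -0.02,"spin": -3},{"claw": 1,"tx": 0.04,"ty": -0.02,"tz": -0.04,"spin": -6},{"claw": 1,"tx": 0.07,"ty": -0.035,"tz": -0.06,"spin": -9},{"claw": 1,"tx": 0.1,"ty": -0.05,"tz": -0.07,"spin": -12},{"claw": 1,"tx": 0.13,"ty": -0.065,"tz": -0.07,"spin": -15},{"claw": 1,"tx": 0.16,"ty": -0.08,"tz": -0.07,"spin": -18},{"claw": 1,"tx": 0.19,"ty": -0.095,"tz": -0.07,"spin": -20},{"claw": 1,"tx": 0.22,"ty": -0.11,"tz": -0.07,"spin": -22}]}}

```text
time: 0.77
position: [0.4156, -0.4083, 0.4744]
tool_rot: [-2.899, -1.209, 0.001]
ft_force: [1.0, -0.4, 0.4]
grip_width: 0.998
```

```bash
cat >>h.py <<'E'
def go(xyz,yaw):
    "increments from the present pose to grasp point xyz with tool-y at yaw (deg)"
    s=get_state();m=R.from_rotvec(s["tool_rot"]).as_matrix();p=s["position"]
    d=m.T@(np.array(xyz)-p-m[:,2]*ctrl.hold_point_z)
    cy=np.degrees(np.arctan2(m[1,1],m[0,1]))
    print("t",round(s["time"],2),"grasp",(p+m[:,2]*ctrl.hold_point_z).round(4),"yaw",round(cy,2),"tilt",m[:2,2].round(4),"F",s["ft_force"].round(2),"w",round(s["grip_width"],3))
    print("tx,ty,tz mm",(1e3*d).round(1),"spin",round(-((yaw-cy+90)%180-90),2))
E
python3 -c "
from h import *
go((.546,-.253,.30),-26.8)"
```

```text
t 0.77 grasp [ 0.4155 -0.4082  0.3109] yaw -44.71 tilt [-0.0005  0.0002] F [ 1.01 -0.36  0.36] w 0.998
tx,ty,tz mm [202.1 -16.5  10.9] spin -17.91
```

Request:
{"op": "step_arm", "data": {"increments": [{"tx": 0.03,"ty": -0.0025,"tz": 0,"spin": -3},{"tx": 0.06,"ty": -0.005,"tz": 0,"spin": -6},{"tx": 0.09,"ty": -0.0075,"tz": 0,"spin": -9},{"tx": 0.12,"ty": -0.01,"tz": 0,"spin": -12},{"tx": 0.15,"ty": -0.0125,"tz": 0.005,"spin": -15},{"tx": 0.18,"ty": -0.015,"tz": 0.01,"spin": -18},{"tx": 0.2,"ty": -0.0165,"tz": 0.01,"spin": -18},{"tx": 0.2,"ty": -0.0165,"tz": 0.01,"spin": -18}]}}

```text
invalid input at $.increments[0]: expected keys claw, tx, ty, tz, spin
```

```bash
python3 - <<'E'
from h import *
go((.546,-.253,.30),-26.8)
W=imaging.camera_params("wrist");I=imaging.get_image("wrist");cv2.imwrite("pics/w1.png",I);np.savez("w1.npz",**W)
g=np.array([.546,-.253,0]);a=np.radians(-26.8);ex=np.array([np.cos(a),np.sin(a),0]);ey=np.array([-ex[1],ex[0],0])
q=proj(W,[g+sx*.008*ex+sy*.015*ey+[0,0,.206] for sx,sy in((1,1),(1,-1),(-1,-1),(-1,1))]+[g+sx*.048*ex+[0,0,.126] for sx in(1,-1)])
print(q)
J=I.copy();cv2.polylines(J,[q[:4].astype(int)],True,(0,255,0),1)
for p in q[4:]:cv2.circle(J,tuple(p.astype(int)),3,(255,0,0),-1)
cv2.imwrite("pics/w1o.png",J)
E
```

```text
t 0.77 grasp [ 0.4155 -0.4082  0.3109] yaw -44.71 tilt [-0.0005  0.0002] F [ 1.01 -0.36  0.36] w 0.998
tx,ty,tz mm [202.1 -16.5  10.9] spin -17.91
[[297.6323894  -96.1624672 ]
 [310.86351916 -48.89642725]
 [290.22673892 -41.02801854]
 [276.37492779 -87.75117351]
 [346.61853347 -34.63870696]
 [254.97446205  -0.35954675]]
```

View pics/w1o.png

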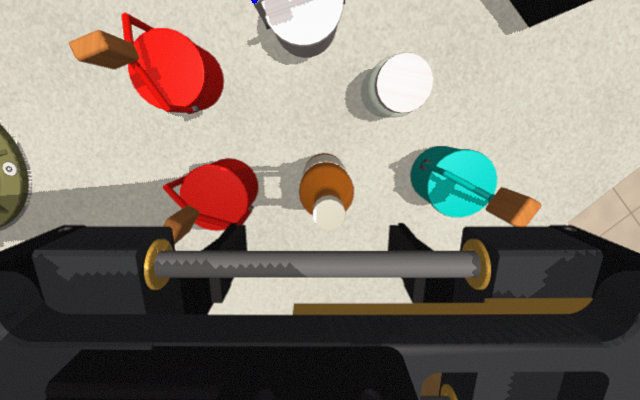

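The call was refused because every row needs "claw". This wrist picture is therefore from the earlier spot, with the steel caddy cut off at the top near (300,15). I'll repeat the move.

Request:
{"op": "step_arm", "data": {"increments": [{"claw": 1,"tx": 0.03,"ty": -0.0025,"tz": 0,"spin": -3},{"claw": 1,"tx": 0.06,"ty": -0.005,"tz": 0,"spin": -6},{"claw": 1,"tx": 0.09,"ty": -0.0075,"tz": 0,"spin": -9},{"claw": 1,"tx": 0.12,"ty": -0.01,"tz": 0,"spin": -12},{"claw": 1,"tx": 0.15,"ty": -0.0125,"tz": 0.005,"spin": -15},{"claw": 1,"tx": 0.18,"ty": -0.015,"tz": 0.01,"spin": -18},{"claw": 1,"tx": 0.2,"ty": -0.0165,"tz": 0.01,"spin": -18},{"claw": 1,"tx": 0.2,"ty": -0.0165,"tz": 0.01,"spin": -18}]}}

```text
time: 1.48
position: [0.5468, -0.2508, 0.4638]
tool_rot: [-2.666, -1.656, -0.004]
ft_force: [0.4, 0.9, -0.2]
grip_width: 1.002
```

```bash
cat >look.py <<'E'
from h import *
import sys
go((.546,-.253,.30),-26.8)
W=imaging.camera_params("wrist");I=imaging.get_image("wrist");cv2.imwrite("pics/w2.png",I);np.savez("w2.npz",**W)
g=np.array([.546,-.253,0]);a=np.radians(-26.8);ex=np.array([np.cos(a),np.sin(a),0]);ey=np.array([-ex[1],ex[0],0])
q=proj(W,[g+sx*.008*ex+sy*.015*ey+[0,0,.206] for sx,sy in((1,1),(1,-1),(-1,-1),(-1,1))]+[g+sx*.048*ex+[0,0,.126] for sx in(1,-1)])
print(q.round(1))
J=I.copy();cv2.polylines(J,[q[:4].astype(int)],True,(0,255,0),1)
for p in q[4:]:cv2.circle(J,tuple(p.astype(int)),2,(255,0,0),-1)
cv2.imwrite("pics/w2o.png",J)
E
python3 look.py
```

```text
t 1.48 grasp [ 0.5469 -0.2502  0.3003] yaw -26.32 tilt [0.0004 0.0039] F [ 0.35  0.86 -0.22] w 1.002
tx,ty,tz mm [-2.9  0.4  0.3] spin 0.48
[[326.8 191.1]
 [326.2 224.1]
 [308.1 223.9]
 [308.1 190.9]
 [359.4 187.2]
 [275.2 186.5]]
```

View pics/w2o.png

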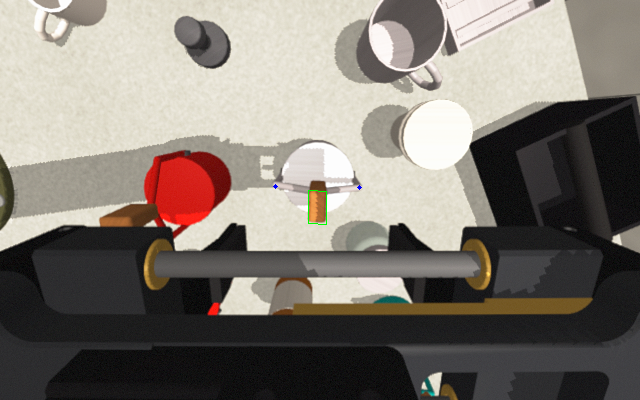

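The wrist picture confirms the estimate. The projected grip outline at (308–327,191–224) lies on the wooden block, and the bail ends at (277,188) and (358,186) match the projected dots. I'll descend.

Request:
{"op": "step_arm", "data": {"increments": [{"claw": 1,"tx": 0,"ty": 0,"tz": 0.015,"spin": 0.5},{"claw": 1,"tx": 0,"ty": 0,"tz": 0.035,"spin": 0.5},{"claw": 1,"tx": 0,"ty": 0,"tz": 0.055,"spin": 0.5},{"claw": 1,"tx": 0,"ty": 0,"tz": 0.07,"spin": 0.5},{"claw": 0.7,"tx": 0,"ty": 0,"tz": 0.08,"spin": 0.5},{"claw": 0.6,"tx": 0,"ty": 0,"tz": 0.08,"spin": 0.5},{"claw": 0.6,"tx": 0,"ty": 0,"tz": 0.08,"spin": 0.5}]}}

```text
time: 2.12
position: [0.5436, -0.2571, 0.3847]
tool_rot: [-2.684, -1.632, 0.001]
ft_force: [0.2, 0.1, -0.7]
grip_width: 0.851
```

```bash
python3 -c "
from h import *
go((.546,-.253,.183),-26.8)"
```

```text
t 2.12 grasp [ 0.5435 -0.2572  0.2212] yaw -27.39 tilt [-0.0007 -0.0002] F [ 0.19  0.12 -0.66] w 0.851
tx,ty,tz mm [ 4.9  0.3 38.2] spin -0.59
```

Request:
{"op": "step_arm", "data": {"increments": [{"claw": 0.6,"tx": 0.0025,"ty": 0,"tz": 0.012,"spin": -0.5},{"claw": 0.6,"tx": 0.005,"ty": 0,"tz": 0.026,"spin": -0.5},{"claw": 0.6,"tx": 0.005,"ty": 0,"tz": 0.036,"spin": -0.5},{"claw": 0.6,"tx": 0.005,"ty": 0,"tz": 0.038,"spin": -0.5},{"claw": 0.6,"tx": 0.005,"ty": 0,"tz": 0.038,"spin": -0.5},{"claw": 0.6,"tx": 0.005,"ty": 0,"tz": 0.038,"spin": -0.5}]}}

```text
time: 2.62
position: [0.5465, -0.252, 0.3472]
tool_rot: [2.675, 1.646, 0.0]
ft_force: [-0.4, -0.0, 0.1]
grip_width: 0.604
```

```bash
python3 -c "
from h import *
go((.546,-.253,.183),-26.8)"
```

```text
t 2.62 grasp [ 0.5466 -0.252   0.1837] yaw -26.81 tilt [ 0.0006 -0.0005] F [-0.41 -0.    0.12] w 0.604
tx,ty,tz mm [-1.2 -0.1  0.7] spin -0.01
```

Request:
{"op": "step_arm", "data": {"increments": [{"claw": 0.35,"tx": 0,"ty": 0,"tz": 0,"spin": 0},{"claw": 0.25,"tx": 0,"ty": 0,"tz": 0,"spin": 0},{"claw": 0.1,"tx": 0,"ty": 0,"tz": 0,"spin": 0},{"claw": 0.1,"tx": 0,"ty": 0,"tz": 0,"spin": 0},{"claw": 0.1,"tx": 0,"ty": 0,"tz": 0,"spin": 0},{"claw": 0.1,"tx": 0,"ty": 0,"tz": 0,"spin": 0},{"claw": 0.1,"tx": 0,"ty": 0,"tz": 0,"spin": 0},{"claw": 0.1,"tx": 0,"ty": 0,"tz": 0,"spin": 0}], "force": 35}}

```text
time: 3.28
position: [0.5464, -0.2518, 0.3468]
tool_rot: [2.676, 1.646, -0.0]
ft_force: [0.3, -0.3, 0.5]
grip_width: 0.179
```

Request:
{"op": "step_arm", "data": {"increments": [{"claw": 0.1,"tx": 0,"ty": 0,"tz": 0,"spin": 0},{"claw": 0.1,"tx": 0,"ty": 0,"tz": -0.005,"spin": 0},{"claw": 0.1,"tx": 0,"ty": 0,"tz": -0.015,"spin": 0},{"claw": 0.1,"tx": 0,"ty": 0,"tz": -0.025,"spin": 0},{"claw": 0.1,"tx": 0,"ty": 0,"tz": -0.035,"spin": 0},{"claw": 0.1,"tx": 0,"ty": 0,"tz": -0.04,"spin": 0},{"claw": 0.1,"tx": 0,"ty": 0,"tz": -0.04,"spin": 0},{"claw": 0.1,"tx": 0,"ty": 0,"tz": -0.04,"spin": 0}]}}

```text
time: 3.95
position: [0.5465, -0.2517, 0.3873]
tool_rot: [2.675, 1.646, 0.001]
ft_force: [-1.5, -0.2, -7.6]
grip_width: 0.179
```

```bash
python3 -c "
from h import *
go((.485,-.05,.33),-1.7)
cv2.imwrite('pics/s2.png',imaging.get_image('scene'))
go((.485,-.05,.33),-1.7)"
```

```text
t 3.95 grasp [ 0.5466 -0.2518  0.2238] yaw -26.8 tilt [ 0.0008 -0.0005] F [-1.49 -0.19 -7.62] w 0.179
tx,ty,tz mm [ 152.3 -145.9 -106.4] spin -25.1
t 4.0 grasp [ 0.5462 -0.2517  0.2231] yaw -26.81 tilt [-0.0005  0.    ] F [-0.59  0.02 -7.57] w 0.184
tx,ty,tz mm [ 152.4 -145.6 -106.9] spin -25.11
```

The caddy is held and weighs about 7.6 N, so it should sink the scale by about 49 mm. I'll lift it and carry it to a place in front of the hook, turning +25° in the world.

Request:
{"op": "step_arm", "data": {"increments": [{"claw": 0.1,"tx": 0,"ty": 0,"tz": -0.012,"spin": 0},{"claw": 0.1,"tx": 0.003,"ty": -0.003,"tz": -0.03,"spin": -1},{"claw": 0.1,"tx": 0.01,"ty": -0.01,"tz": -0.048,"spin": -3},{"claw": 0.1,"tx": 0.02,"ty": -0.019,"tz": -0.066,"spin": -5},{"claw": 0.1,"tx": 0.032,"ty": -0.031,"tz": -0.084,"spin": -7},{"claw": 0.1,"tx": 0.044,"ty": -0.042,"tz": -0.096,"spin": -9},{"claw": 0.1,"tx": 0.056,"ty": -0.054,"tz": -0.104,"spin": -11},{"claw": 0.1,"tx": 0.068,"ty": -0.065,"tz": -0.107,"spin": -13}]}}

```text
time: 4.67
position: [0.5187, -0.16, 0.4952]
tool_rot: [2.468, 1.941, 0.001]
ft_force: [0.5, -0.3, -6.9]
grip_width: 0.182
```

```bash
python3 -c "
from h import *
go((.485,-.04,.33),-1.7)"
```

```text
t 4.67 grasp [ 0.519  -0.1602  0.3317] yaw -13.62 tilt [ 0.0016 -0.0007] F [ 0.53 -0.31 -6.89] w 0.182
tx,ty,tz mm [108.8 -61.3   1.6] spin -11.92
```

Request:
{"op": "step_arm", "data": {"increments": [{"claw": 0.1,"tx": 0.016,"ty": -0.009,"tz": 0,"spin": -2},{"claw": 0.1,"tx": 0.034,"ty": -0.019,"tz": 0,"spin": -4},{"claw": 0.1,"tx": 0.052,"ty": -0.029,"tz": 0,"spin": -6},{"claw": 0.1,"tx": 0.07,"ty": -0.04,"tz": 0,"spin": -8},{"claw": 0.1,"tx": 0.086,"ty": -0.049,"tz": 0,"spin": -10},{"claw": 0.1,"tx": 0.099,"ty": -0.056,"tz": 0,"spin": -11.5},{"claw": 0.1,"tx": 0.108,"ty": -0.061,"tz": 0,"spin": -12},{"claw": 0.1,"tx": 0.108,"ty": -0.061,"tz": 0,"spin": -12}]}}

```text
time: 5.33
position: [0.4851, -0.0391, 0.494]
tool_rot: [-2.251, -2.191, -0.001]
ft_force: [-0.6, 0.7, -6.4]
grip_width: 0.177
```

```bash
cat >look2.py <<'E'
from h import *
go((.485,-.04,.33),-1.7)
W=imaging.camera_params("wrist");I=imaging.get_image("wrist");np.savez("w3.npz",**W);cv2.imwrite("pics/w3.png",I)
imgs={n:imaging.get_image(n) for n in("scene","top")}
for n in imgs:cv2.imwrite(f"pics/{n}3.png",imgs[n])
pts=[(.4843,.0545,.269),(.485,.0835,.25),(.489,.204,.26)]
q=proj(W,pts);print(q.round(1))
s=imgs["scene"][110:210,280:400];t=imgs["top"][160:235,230:340]
J=np.vstack([I,np.hstack([cv2.resize(s,(320,200)),cv2.resize(t,(320,200))])])
cv2.imwrite("pics/v3.png",J)
E
python3 look2.py
```

```text
t 5.33 grasp [ 0.4852 -0.039   0.3305] yaw -1.54 tilt [0.0003 0.0006] F [-0.61  0.68 -6.39] w 0.177
tx,ty,tz mm [-1.  -0.1  0.5] spin 0.16
[[ 311.6   84.6]
 [ 311.8   44.2]
 [ 312.  -190.4]]
```

View pics/v3.png

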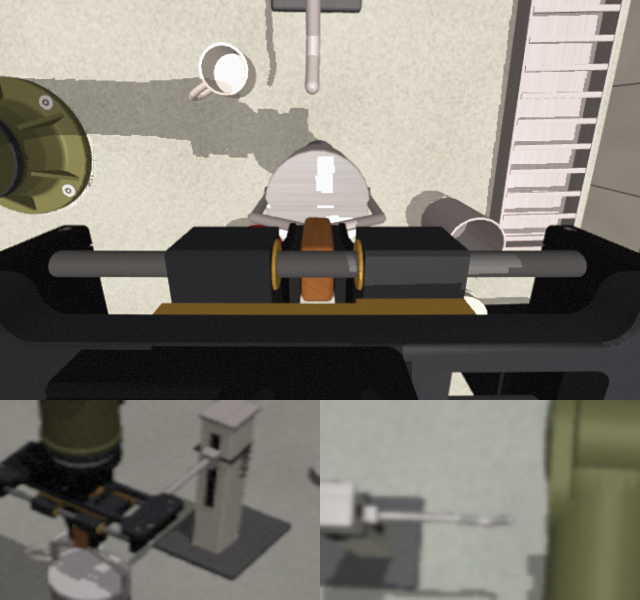

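The hook's rounded end is at wrist pixel (312,88), against a projection of (311.6,84.6). That puts the tip at y≈.053 and the seat at y≈.082. The bail ends, (255,220) and (380,218), are square to the bar. I'll thread the bail over the tip with about 17 mm of clearance.

Request:
{"op": "step_arm", "data": {"increments": [{"claw": 0.1,"tx": 0.008,"ty": 0,"tz": 0.003,"spin": 0},{"claw": 0.1,"tx": 0.022,"ty": 0,"tz": 0.007,"spin": 0},{"claw": 0.1,"tx": 0.038,"ty": 0,"tz": 0.007,"spin": 0},{"claw": 0.1,"tx": 0.054,"ty": 0,"tz": 0.007,"spin": 0},{"claw": 0.1,"tx": 0.07,"ty": 0,"tz": 0.007,"spin": 0},{"claw": 0.1,"tx": 0.085,"ty": 0,"tz": 0.007,"spin": 0},{"claw": 0.1,"tx": 0.095,"ty": 0,"tz": 0.007,"spin": 0},{"claw": 0.1,"tx": 0.1,"ty": 0,"tz": 0.007,"spin": 0}]}}

```text
time: 6.15
position: [0.4888, 0.0591, 0.4865]
tool_rot: [-2.254, -2.187, -0.001]
ft_force: [0.3, -0.4, -6.7]
grip_width: 0.182
```

Request:
{"op": "step_arm", "data": {"increments": [{"claw": 0.1,"tx": 0.006,"ty": 0,"tz": 0,"spin": 0},{"claw": 0.1,"tx": 0.012,"ty": 0,"tz": 0,"spin": 0},{"claw": 0.1,"tx": 0.018,"ty": 0,"tz": 0,"spin": 0},{"claw": 0.1,"tx": 0.021,"ty": 0,"tz": 0,"spin": 0},{"claw": 0.1,"tx": 0.021,"ty": 0,"tz": 0,"spin": 0},{"claw": 0.1,"tx": 0.021,"ty": 0,"tz": 0,"spin": 0}]}}

```text
time: 6.65
position: [0.4894, 0.0785, 0.4867]
tool_rot: [2.256, 2.186, -0.001]
ft_force: [0.8, 0.2, -6.5]
grip_width: 0.18
```

```bash
cat >look4.py <<'E'
from h import *
go((.485,.082,.287),-1.7)
n=__import__('sys').argv[1]
s=imaging.get_image("scene");cv2.imwrite(f"pics/scene{n}.png",s)
cv2.imwrite(f"pics/v{n}.png",cv2.resize(s[110:230,280:420],(700,600),interpolation=cv2.INTER_CUBIC))
S=imaging.camera_params("scene");g=get_state()["position"]-[0,0,.1635]
q=proj(S,[g-[0,0,.037],g+[0,0,.02],(.485,.082,.25),(.485,.053,.269)]);print(q.round(1),((q-[280,110])*5).round())
E
python3 look4.py 4
```

```text
t 6.65 grasp [0.4894 0.0784 0.3232] yaw -1.81 tilt [ 0.     -0.0005] F [ 0.78  0.15 -6.51] w 0.18
tx,ty,tz mm [ 3.5 -4.5 36.2] spin -0.11
[[336.6 159. ]
 [336.8 146.1]
 [335.9 165.3]
 [330.7 167.5]] [[283. 245.]
 [284. 180.]
 [280. 277.]
 [253. 288.]]
```

View pics/v4.png

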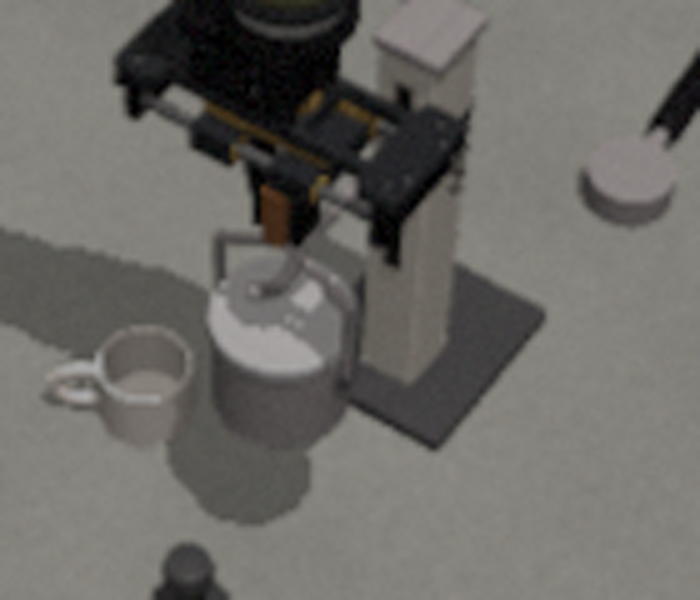

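The bail (peak about (278,243)) is threaded: the hook tip shows at (255,290) on its near side, where it was projected. I'll shift to the seat's centre and then lower.

Request:
{"op": "step_arm", "data": {"increments": [{"claw": 0.1,"tx": 0.001,"ty": -0.0015,"tz": 0,"spin": 0},{"claw": 0.1,"tx": 0.0035,"ty": -0.0045,"tz": 0.002,"spin": 0},{"claw": 0.1,"tx": 0.0035,"ty": -0.0045,"tz": 0.006,"spin": 0},{"claw": 0.1,"tx": 0.0035,"ty": -0.0045,"tz": 0.011,"spin": 0},{"claw": 0.1,"tx": 0.0035,"ty": -0.0045,"tz": 0.016,"spin": 0},{"claw": 0.1,"tx": 0.0035,"ty": -0.0045,"tz": 0.02,"spin": 0},{"claw": 0.1,"tx": 0.0035,"ty": -0.0045,"tz": 0.022,"spin": 0},{"claw": 0.1,"tx": 0.0035,"ty": -0.0045,"tz": 0.022,"spin": 0}]}}

```text
time: 7.37
position: [0.4849, 0.0821, 0.4639]
tool_rot: [-2.256, -2.185, 0.002]
ft_force: [0.6, 0.1, -6.6]
grip_width: 0.182
```

```bash
python3 look4.py 5
```

```text
t 7.37 grasp [0.4846 0.0821 0.3004] yaw -1.81 tilt [-0.0014 -0.0001] F [ 0.62  0.09 -6.58] w 0.182
tx,ty,tz mm [-0.1  0.4 13.4] spin -0.11
[[336.  162.4]
 [336.2 149.8]
 [335.9 165.3]
 [330.7 167.5]] [[280. 262.]
 [281. 199.]
 [280. 277.]
 [253. 288.]]
```

Request:
{"op": "step_arm", "data": {"increments": [{"claw": 0.1,"tx": 0,"ty": 0,"tz": 0.001,"spin": 0},{"claw": 0.1,"tx": 0,"ty": 0,"tz": 0.0025,"spin": 0},{"claw": 0.1,"tx": 0,"ty": 0,"tz": 0.004,"spin": 0},{"claw": 0.1,"tx": 0,"ty": 0,"tz": 0.0055,"spin": 0},{"claw": 0.1,"tx": 0,"ty": 0,"tz": 0.007,"spin": 0},{"claw": 0.1,"tx": 0,"ty": 0,"tz": 0.008,"spin": 0},{"claw": 0.1,"tx": 0,"ty": 0,"tz": 0.009,"spin": 0},{"claw": 0.1,"tx": 0,"ty": 0,"tz": 0.01,"spin": 0}]}}

```text
time: 8.08
position: [0.485, 0.0823, 0.4546]
tool_rot: [2.256, 2.186, -0.0]
ft_force: [0.5, -0.0, -6.7]
grip_width: 0.176
```

Request:
{"op": "step_arm", "data": {"increments": [{"claw": 0.1,"tx": 0,"ty": 0,"tz": 0.0008,"spin": 0},{"claw": 0.1,"tx": 0,"ty": 0,"tz": 0.0016,"spin": 0},{"claw": 0.1,"tx": 0,"ty": 0,"tz": 0.0024,"spin": 0},{"claw": 0.1,"tx": 0,"ty": 0,"tz": 0.0032,"spin": 0},{"claw": 0.1,"tx": 0,"ty": 0,"tz": 0.004,"spin": 0},{"claw": 0.1,"tx": 0,"ty": 0,"tz": 0.0048,"spin": 0},{"claw": 0.1,"tx": 0,"ty": 0,"tz": 0.0056,"spin": 0},{"claw": 0.1,"tx": 0,"ty": 0,"tz": 0.0064,"spin": 0}]}}

```text
time: 8.75
position: [0.485, 0.0823, 0.4483]
tool_rot: [2.256, 2.186, 0.0]
ft_force: [-0.1, 0.4, -5.5]
grip_width: 0.177
```

Request:
{"op": "step_arm", "data": {"increments": [{"claw": 0.1,"tx": 0,"ty": 0,"tz": 0.0008,"spin": 0},{"claw": 0.1,"tx": 0,"ty": 0,"tz": 0.0016,"spin": 0},{"claw": 0.1,"tx": 0,"ty": 0,"tz": 0.0024,"spin": 0},{"claw": 0.1,"tx": 0,"ty": 0,"tz": 0.0032,"spin": 0},{"claw": 0.1,"tx": 0,"ty": 0,"tz": 0.004,"spin": 0},{"claw": 0.1,"tx": 0,"ty": 0,"tz": 0.0048,"spin": 0},{"claw": 0.1,"tx": 0,"ty": 0,"tz": 0.0056,"spin": 0},{"claw": 0.1,"tx": 0,"ty": 0,"tz": 0.0064,"spin": 0}]}}

```text
time: 9.42
position: [0.485, 0.0823, 0.4419]
tool_rot: [2.256, 2.186, 0.0]
ft_force: [-0.5, -0.0, -5.6]
grip_width: 0.18
```

```bash
python3 look4.py 6
```

```text
t 9.42 grasp [0.4851 0.0823 0.2784] yaw -1.81 tilt [ 0.0002 -0.    ] F [-0.54 -0.01 -5.55] w 0.18
tx,ty,tz mm [-0.3 -0.1 -8.6] spin -0.11
[[335.9 167.1]
 [336.1 154.8]
 [335.9 165.3]
 [330.7 167.5]] [[280. 285.]
 [281. 224.]
 [280. 277.]
 [253. 288.]]
```

View pics/v6.png

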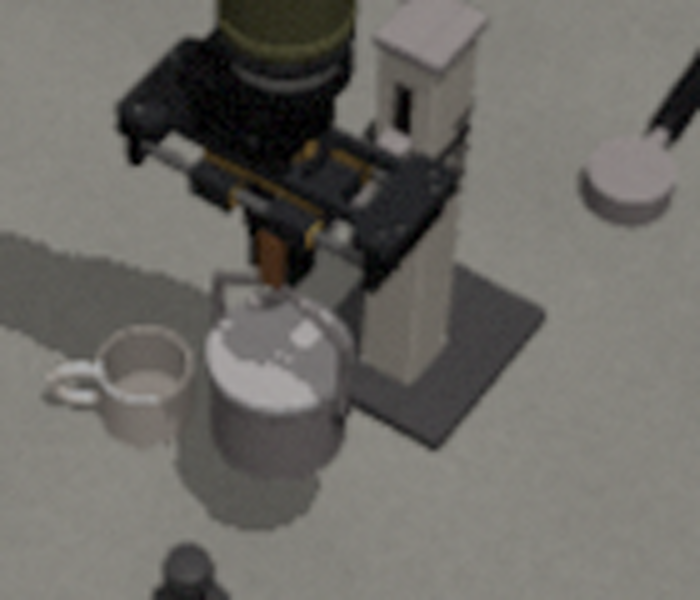

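The scale is now carrying part of the weight: the force fell from 6.7 to 5.5 N over about 9 mm, as the spring predicts. The picture shows the bail peak at (275,290) resting on the hook bar. I'll keep lowering slowly.

Request:
{"op": "step_arm", "data": {"increments": [{"claw": 0.1,"tx": 0,"ty": 0,"tz": 0.0008,"spin": 0},{"claw": 0.1,"tx": 0,"ty": 0,"tz": 0.0016,"spin": 0},{"claw": 0.1,"tx": 0,"ty": 0,"tz": 0.0024,"spin": 0},{"claw": 0.1,"tx": 0,"ty": 0,"tz": 0.0032,"spin": 0},{"claw": 0.1,"tx": 0,"ty": 0,"tz": 0.004,"spin": 0},{"claw": 0.1,"tx": 0,"ty": 0,"tz": 0.0048,"spin": 0},{"claw": 0.1,"tx": 0,"ty": 0,"tz": 0.0056,"spin": 0},{"claw": 0.1,"tx": 0,"ty": 0,"tz": 0.0064,"spin": 0}]}}

```text
time: 10.13
position: [0.485, 0.0823, 0.4355]
tool_rot: [2.256, 2.186, 0.0]
ft_force: [-0.1, 0.7, -3.4]
grip_width: 0.183
```

Request:
{"op": "step_arm", "data": {"increments": [{"claw": 0.1,"tx": 0,"ty": 0,"tz": 0.0008,"spin": 0},{"claw": 0.1,"tx": 0,"ty": 0,"tz": 0.0016,"spin": 0},{"claw": 0.1,"tx": 0,"ty": 0,"tz": 0.0024,"spin": 0},{"claw": 0.1,"tx": 0,"ty": 0,"tz": 0.0032,"spin": 0},{"claw": 0.1,"tx": 0,"ty": 0,"tz": 0.004,"spin": 0},{"claw": 0.1,"tx": 0,"ty": 0,"tz": 0.0048,"spin": 0},{"claw": 0.1,"tx": 0,"ty": 0,"tz": 0.0056,"spin": 0},{"claw": 0.1,"tx": 0,"ty": 0,"tz": 0.0064,"spin": 0}]}}

```text
time: 10.8
position: [0.485, 0.0823, 0.4291]
tool_rot: [2.256, 2.186, 0.0]
ft_force: [0.4, -0.4, -3.4]
grip_width: 0.182
```

Request:
{"op": "step_arm", "data": {"increments": [{"claw": 0.1,"tx": 0,"ty": 0,"tz": 0.0008,"spin": 0},{"claw": 0.1,"tx": 0,"ty": 0,"tz": 0.0016,"spin": 0},{"claw": 0.1,"tx": 0,"ty": 0,"tz": 0.0024,"spin": 0},{"claw": 0.1,"tx": 0,"ty": 0,"tz": 0.0032,"spin": 0},{"claw": 0.1,"tx": 0,"ty": 0,"tz": 0.004,"spin": 0},{"claw": 0.1,"tx": 0,"ty": 0,"tz": 0.0048,"spin": 0},{"claw": 0.1,"tx": 0,"ty": 0,"tz": 0.0056,"spin": 0},{"claw": 0.1,"tx": 0,"ty": 0,"tz": 0.0064,"spin": 0}]}}

```text
time: 11.47
position: [0.485, 0.0823, 0.4227]
tool_rot: [2.256, 2.186, 0.0]
ft_force: [0.9, -0.1, -1.4]
grip_width: 0.184
```

```bash
cat >F.py <<'E'
from h import *
go((.485,.082,.287),-1.7)
f=[]
for i in range(6):
    imaging.get_image("top");f.append(get_state()["ft_force"])
f=np.array(f);print(f.mean(0).round(2),f.std(0).round(2))
E
python3 F.py
```

```text
t 11.47 grasp [0.4851 0.0823 0.2592] yaw -1.81 tilt [ 0.0002 -0.0001] F [ 0.9  -0.08 -1.35] w 0.184
tx,ty,tz mm [ -0.3  -0.1 -27.8] spin -0.11
[ 0.07 -0.19 -2.25] [0.41 0.45 0.37]
```

Request:
{"op": "step_arm", "data": {"increments": [{"claw": 0.1,"tx": 0,"ty": 0,"tz": 0.0008,"spin": 0},{"claw": 0.1,"tx": 0,"ty": 0,"tz": 0.0016,"spin": 0},{"claw": 0.1,"tx": 0,"ty": 0,"tz": 0.0024,"spin": 0},{"claw": 0.1,"tx": 0,"ty": 0,"tz": 0.0032,"spin": 0},{"claw": 0.1,"tx": 0,"ty": 0,"tz": 0.004,"spin": 0},{"claw": 0.1,"tx": 0,"ty": 0,"tz": 0.0048,"spin": 0},{"claw": 0.1,"tx": 0,"ty": 0,"tz": 0.0056,"spin": 0},{"claw": 0.1,"tx": 0,"ty": 0,"tz": 0.0064,"spin": 0}]}}

```text
time: 12.43
position: [0.485, 0.0823, 0.4163]
tool_rot: [2.256, 2.186, 0.0]
ft_force: [0.2, -0.7, -0.5]
grip_width: 0.182
```

Request:
{"op": "step_arm", "data": {"increments": [{"claw": 0.1,"tx": 0,"ty": 0,"tz": 0.0008,"spin": 0},{"claw": 0.1,"tx": 0,"ty": 0,"tz": 0.0016,"spin": 0},{"claw": 0.1,"tx": 0,"ty": 0,"tz": 0.0024,"spin": 0},{"claw": 0.1,"tx": 0,"ty": 0,"tz": 0.0032,"spin": 0},{"claw": 0.1,"tx": 0,"ty": 0,"tz": 0.004,"spin": 0},{"claw": 0.1,"tx": 0,"ty": 0,"tz": 0.0044,"spin": 0},{"claw": 0.1,"tx": 0,"ty": 0,"tz": 0.0048,"spin": 0},{"claw": 0.1,"tx": 0,"ty": 0,"tz": 0.0048,"spin": 0}]}}

```text
time: 13.1
position: [0.485, 0.0823, 0.4115]
tool_rot: [2.256, 2.186, 0.0]
ft_force: [0.4, 0.7, 0.1]
grip_width: 0.182
```

```bash
sed -i 's/range(6)/range(30)/' F.py; python3 F.py
```

```text
t 13.1 grasp [0.485  0.0823 0.248 ] yaw -1.81 tilt [ 0.0001 -0.    ] F [0.36 0.69 0.11] w 0.182
tx,ty,tz mm [ -0.3  -0.  -39. ] spin -0.11
[ 0.66  0.07 -0.77] [0.54 0.51 0.41]
```

Request:
{"op": "step_arm", "data": {"increments": [{"claw": 0.1,"tx": 0,"ty": 0,"tz": 0.0006,"spin": 0},{"claw": 0.1,"tx": 0,"ty": 0,"tz": 0.0014,"spin": 0},{"claw": 0.1,"tx": 0,"ty": 0,"tz": 0.0022,"spin": 0},{"claw": 0.1,"tx": 0,"ty": 0,"tz": 0.003,"spin": 0},{"claw": 0.1,"tx": 0,"ty": 0,"tz": 0.0036,"spin": 0},{"claw": 0.1,"tx": 0,"ty": 0,"tz": 0.0042,"spin": 0},{"claw": 0.1,"tx": 0,"ty": 0,"tz": 0.0046,"spin": 0},{"claw": 0.1,"tx": 0,"ty": 0,"tz": 0.0048,"spin": 0}]}}

```text
time: 15.27
position: [0.485, 0.0823, 0.4067]
tool_rot: [2.256, 2.186, 0.0]
ft_force: [0.4, 0.4, -0.2]
grip_width: 0.184
```

```bash
sed -i 's/range(30)/range(50)/' F.py; python3 F.py; python3 look4.py 7
```

```text
t 15.27 grasp [0.4851 0.0823 0.2432] yaw -1.81 tilt [ 0.0001 -0.0001] F [ 0.43  0.41 -0.22] w 0.184
tx,ty,tz mm [ -0.3  -0.  -43.8] spin -0.11
[0.84 0.33 0.02] [0.5  0.48 0.5 ]
t 17.77 grasp [0.485  0.0823 0.2432] yaw -1.8 tilt [-0. -0.] F [0.09 0.28 0.06] w 0.184
tx,ty,tz mm [ -0.3   0.  -43.8] spin -0.1
[[335.8 174.3]
 [336.  162.5]
 [335.9 165.3]
 [330.7 167.5]] [[279. 321.]
 [280. 262.]
 [280. 277.]
 [253. 288.]]
```

View pics/v7.png

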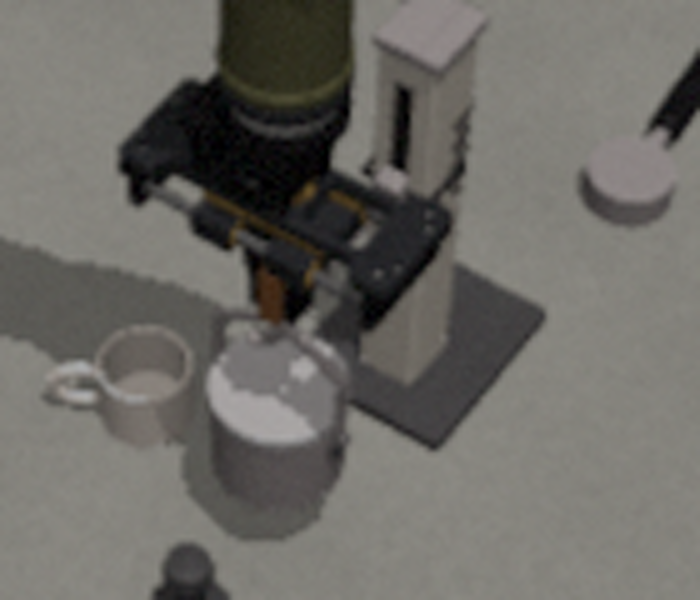

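The force is now 0.02 ± 0.07 N, so the scale carries all the weight at about 44 mm, well short of its 70 mm stop. There's a slight side force of +0.8 N in x, so I'll ease the grip to its least force and see whether it settles.

Request:
{"op": "step_arm", "data": {"increments": [{"claw": 0.1,"tx": 0,"ty": 0.0003,"tz": 0,"spin": 0},{"claw": 0.1,"tx": 0,"ty": 0.0006,"tz": 0,"spin": 0},{"claw": 0.1,"tx": 0,"ty": 0.001,"tz": 0,"spin": 0},{"claw": 0.1,"tx": 0,"ty": 0.001,"tz": 0,"spin": 0}], "force": 15}}

```text
time: 18.15
position: [0.4856, 0.0823, 0.4064]
tool_rot: [-2.255, -2.185, 0.002]
ft_force: [-2.6, -0.6, 0.0]
grip_width: 0.183
```

```bash
sed -i 's/range(50)/range(30)/' F.py; python3 F.py
```

```text
t 18.15 grasp [0.4853 0.0823 0.2429] yaw -1.8 tilt [-0.002  -0.0001] F [-2.57 -0.6   0.02] w 0.183
tx,ty,tz mm [ -0.3  -0.4 -44.1] spin -0.1
[-4.4   0.42  0.08] [1.15 0.5  0.46]
```

Request:
{"op": "step_arm", "data": {"increments": [{"claw": 0.1,"tx": 0,"ty": 0,"tz": 0,"spin": 0},{"claw": 0.1,"tx": 0,"ty": 0,"tz": 0,"spin": 0},{"claw": 0.1,"tx": 0,"ty": 0,"tz": 0,"spin": 0}], "force": 3}}

```text
time: 19.9
position: [0.4862, 0.0822, 0.4069]
tool_rot: [2.256, 2.186, 0.001]
ft_force: [-3.6, -0.0, -0.1]
grip_width: 0.193
```

```bash
python3 F.py
```

```text
t 19.9 grasp [0.4864 0.0822 0.2434] yaw -1.81 tilt [ 0.0009 -0.0001] F [-3.65 -0.01 -0.14] w 0.193
tx,ty,tz mm [ -0.2  -1.3 -43.6] spin -0.11
[-2.61  0.04  0.12] [0.43 0.48 0.46]
```

One millimetre changed the side force by about 5 N, so the original spot was within 0.2 mm of centre. I'll move back.

Request:
{"op": "step_arm", "data": {"increments": [{"claw": 0.1,"tx": 0,"ty": -0.0003,"tz": 0,"spin": 0},{"claw": 0.1,"tx": 0,"ty": -0.0006,"tz": 0,"spin": 0},{"claw": 0.1,"tx": 0,"ty": -0.0008,"tz": 0,"spin": 0},{"claw": 0.1,"tx": 0,"ty": -0.0008,"tz": 0,"spin": 0}], "force": 3}}

```text
time: 21.73
position: [0.4853, 0.0823, 0.4068]
tool_rot: [2.256, 2.186, 0.001]
ft_force: [-2.2, -0.9, -0.3]
grip_width: 0.182
```

```bash
python3 F.py
```

```text
t 21.73 grasp [0.4854 0.0823 0.2433] yaw -1.81 tilt [ 0.0005 -0.0001] F [-2.25 -0.89 -0.27] w 0.182
tx,ty,tz mm [ -0.3  -0.4 -43.7] spin -0.11
[-0.78 -0.14  0.07] [0.64 0.54 0.54]
```

Nearly neutral. I'll open gradually.

Request:
{"op": "step_arm", "data": {"increments": [{"claw": 0.19,"tx": 0,"ty": 0,"tz": 0,"spin": 0},{"claw": 0.2,"tx": 0,"ty": 0,"tz": 0,"spin": 0},{"claw": 0.21,"tx": 0,"ty": 0,"tz": 0,"spin": 0},{"claw": 0.23,"tx": 0,"ty": 0,"tz": 0,"spin": 0},{"claw": 0.26,"tx": 0,"ty": 0,"tz": 0,"spin": 0},{"claw": 0.3,"tx": 0,"ty": 0,"tz": 0,"spin": 0},{"claw": 0.4,"tx": 0,"ty": 0,"tz": 0,"spin": 0},{"claw": 0.5,"tx": 0,"ty": 0,"tz": 0,"spin": 0}], "force": 3}}

```text
time: 23.9
position: [0.4852, 0.0823, 0.4067]
tool_rot: [2.256, 2.186, -0.0]
ft_force: [0.1, -0.1, -0.4]
grip_width: 0.374
```

```bash
python3 look4.py 8
```

```text
t 23.9 grasp [0.4852 0.0822 0.2432] yaw -1.81 tilt [ 0.     -0.0001] F [ 0.12 -0.08 -0.37] w 0.374
tx,ty,tz mm [ -0.3  -0.2 -43.8] spin -0.11
[[335.9 174.3]
 [336.1 162.5]
 [335.9 165.3]
 [330.7 167.5]] [[279. 321.]
 [280. 262.]
 [280. 277.]
 [253. 288.]]
```

View pics/v8.png

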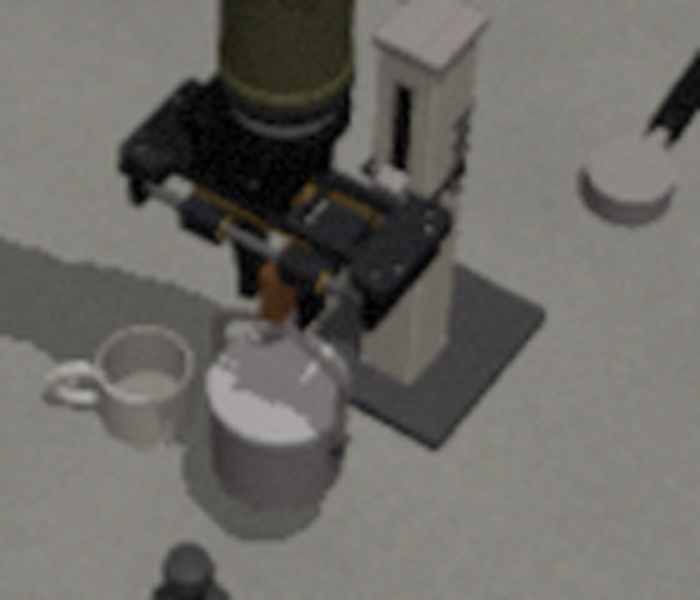

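It's released: the caddy hangs unchanged, with the tin still centred at (278,400) as before. I'll open a bit more and withdraw straight up.

Request:
{"op": "step_arm", "data": {"increments": [{"claw": 0.6,"tx": 0,"ty": 0,"tz": 0,"spin": 0},{"claw": 0.6,"tx": 0,"ty": 0,"tz": 0,"spin": 0},{"claw": 0.6,"tx": 0,"ty": 0,"tz": 0,"spin": 0},{"claw": 0.6,"tx": 0,"ty": 0,"tz": -0.004,"spin": 0},{"claw": 0.6,"tx": 0,"ty": 0,"tz": -0.014,"spin": 0},{"claw": 0.6,"tx": 0,"ty": 0,"tz": -0.028,"spin": 0},{"claw": 0.6,"tx": 0,"ty": 0,"tz": -0.044,"spin": 0},{"claw": 0.6,"tx": 0,"ty": 0,"tz": -0.06,"spin": 0}]}}

```text
time: 24.62
position: [0.4852, 0.0823, 0.4683]
tool_rot: [2.256, 2.186, 0.001]
ft_force: [0.7, -0.8, -0.3]
grip_width: 0.6
```

Request:
{"op": "step_arm", "data": {"increments": [{"claw": 0.6,"tx": 0,"ty": 0,"tz": -0.02,"spin": 0},{"claw": 0.6,"tx": 0,"ty": 0,"tz": -0.04,"spin": 0},{"claw": 0.6,"tx": 0,"ty": 0,"tz": -0.06,"spin": 0},{"claw": 0.6,"tx": 0,"ty": 0,"tz": -0.08,"spin": 0},{"claw": 0.6,"tx": 0,"ty": 0,"tz": -0.09,"spin": 0},{"claw": 0.6,"tx": 0,"ty": 0,"tz": -0.09,"spin": 0},{"claw": 0.6,"tx": 0,"ty": 0,"tz": -0.09,"spin": 0},{"claw": 0.6,"tx": 0,"ty": 0,"tz": -0.09,"spin": 0}]}}

```text
time: 25.28
position: [0.4851, 0.0822, 0.5557]
tool_rot: [-2.255, -2.186, 0.002]
ft_force: [0.0, -0.1, -0.0]
grip_width: 0.6
```

```bash
python3 - <<'E'
from h import *
go((.485,.082,.287),-1.7)
ims=[imaging.get_image("scene") for _ in range(20)]
c=[i[150:235,310:360].astype(int) for i in ims]
print("motion",[int(abs(x-c[0]).mean(axis=2).max()) for x in c[1:]])
o=cv2.imread("pics/scene0.png");n=ims[-1]
w=imaging.get_image("wrist")
A=cv2.resize(n[110:230,280:420],(467,400),interpolation=cv2.INTER_CUBIC)
J=np.hstack([A,w[:200,160:480].repeat(1,0)]) if 0 else np.hstack([A,cv2.resize(w[:300,200:450],(333,400))])
cv2.imwrite("pics/end.png",J)
E
```

```text
t 25.28 grasp [0.4848 0.0822 0.3922] yaw -1.8 tilt [-0.0017 -0.0002] F [ 0.03 -0.08 -0.04] w 0.6
tx,ty,tz mm [-1.000e-01  4.000e-01  1.052e+02] spin -0.1Traceback (most recent call last):
  File "<stdin>", line 3, in <module>
ValueError: 200 camera calls are used up
```

The force averaging used up all the camera calls, so I can't take a final picture. The last one, taken after release, showed the caddy hanging in place, and the retreat met no force. I'll let it rest about 1.3 s and hand in.

Request:
{"op": "step_arm", "data": {"increments": [{"claw": 0.6,"tx": 0,"ty": 0,"tz": 0,"spin": 0},{"claw": 0.6,"tx": 0,"ty": 0,"tz": 0,"spin": 0},{"claw": 0.6,"tx": 0,"ty": 0,"tz": 0,"spin": 0},{"claw": 0.6,"tx": 0,"ty": 0,"tz": 0,"spin": 0},{"claw": 0.6,"tx": 0,"ty": 0,"tz": 0,"spin": 0},{"claw": 0.6,"tx": 0,"ty": 0,"tz": 0,"spin": 0},{"claw": 0.6,"tx": 0,"ty": 0,"tz": 0,"spin": 0},{"claw": 0.6,"tx": 0,"ty": 0,"tz": 0,"spin": 0}]}}

```text
time: 26.5
position: [0.4852, 0.0823, 0.5567]
tool_rot: [2.256, 2.186, -0.0]
ft_force: [-1.2, -0.0, -0.5]
grip_width: 0.601
```

Request:
{"op": "step_arm", "data": {"increments": [{"claw": 0.6,"tx": 0,"ty": 0,"tz": 0,"spin": 0},{"claw": 0.6,"tx": 0,"ty": 0,"tz": 0,"spin": 0},{"claw": 0.6,"tx": 0,"ty": 0,"tz": 0,"spin": 0},{"claw": 0.6,"tx": 0,"ty": 0,"tz": 0,"spin": 0},{"claw": 0.6,"tx": 0,"ty": 0,"tz": 0,"spin": 0},{"claw": 0.6,"tx": 0,"ty": 0,"tz": 0,"spin": 0},{"claw": 0.6,"tx": 0,"ty": 0,"tz": 0,"spin": 0},{"claw": 0.6,"tx": 0,"ty": 0,"tz": 0,"spin": 0}]}}

```text
time: 27.17
position: [0.4852, 0.0823, 0.5567]
tool_rot: [2.256, 2.186, -0.0]
ft_force: [0.3, 0.5, 0.5]
grip_width: 0.598
```

```bash
python3 -c "
from h import *
print(get_state()['time'],get_state()['ft_force']);print(workorder.close_job())"
```

```text
27.1667 [0.27145364 0.45192523 0.47769327]
the job is handed in; nothing more can be done
None
```

I hung the steel bean caddy by its bail on the scale's hook and handed the job in at 27.2 s, but I have no picture from after the gripper withdrew. My force averaging used up all 200 camera calls.

- **Lowering:** I lowered it at about 10 mm/s onto the hook until the wrist force was about 0 (0.02 ± 0.07 N). By then the hook had sunk about 44 mm, well short of the 70 mm stop. I released it gradually at 3 N.
- **Checks that passed:** The last picture, with the fingers just opened, shows the caddy upright and still on the hook in the same place as before release. The retreat straight up met no contact force.
- **Checks missing or off:** Stillness after the retreat rests only on the zero force and 1.9 s of waiting. While checking a side force of 0.8 N, I nudged the held caddy 1 mm sideways. That raised the side force to about 4.5 N, so I moved most of the way back. It averaged under 1 N just before release.
- **Other things on the counter:** No unexpected contact force showed along the way, but I did not compare their positions afterwards.

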